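Make up two table sets in the haveli pantry

TASK

Make up the two table sets: the blue tray gets the tall amber jar and the steel salt tin in its round wells and the tongs lying in its long trough; the teak stand gets the squat amber jar and the white chutney pot in its wells, one to a well (either well will do). Keep jars, tin and pot upright and set everything down gently, sitting flat in its recess. Leave the green jar, the brass tumbler and the terracotta pot where they stand.

Things in the scene. Friction and masses are not known exactly. Their poses are not given: they have to be found in the camera images.
- blue_tray: blue melamine carrier tray, fixed during the job, 170 x 195 x 12 mm (x, y, z). Origin: centre of its underside, on the table; z up. Three recesses, each 6 mm deep with a grey non-slip liner, floor at z = 6 mm: two round wells of 80 mm diameter centred at (x, y) = (35, 46) and (35, -46) mm, and one long trough centred at (-44, 0) mm, 61 mm along x and 175 mm along y. Turned up to 0.2 rad from the world axes; it stands left or right of centre.
- teak_stand: dark teak carrier stand with small flat brass handles at its ends, fixed during the job, 105 x 195 x 12 mm (x, y, z). Origin: centre of its underside, on the table; z up. Two round wells of 80 mm diameter, 6 mm deep (floor at z = 6 mm, cork lined), centred at (x, y) = (0, 46) and (0, -46) mm. Turned up to 0.2 rad; it stands on the other side from the blue tray.
- tall_jar: tall amber glass jar, 115 mm high, straight body 60 mm in diameter from 3 to 78 mm up, then a sloping shoulder and a narrow aluminium screw cap (40 mm diameter, the top 17 mm). 0.24 to 0.42 kg. In the row of five at the back. Origin: centre of its underside, z up.
- squat_jar: squat amber glass jar, 70 mm high, straight body 64 mm in diameter from 3 to 48 mm up, aluminium screw cap 50 mm in diameter (the top 16 mm). 0.2 to 0.34 kg. In the row at the back. Origin: centre of its underside, z up.
- salt_tin: round stainless steel salt tin with a small black knob on its lid, 59 mm diameter, 60 mm high to the flat lid, 72 mm with the knob. 0.13 to 0.24 kg. In the row at the back. Origin: centre of its underside, z up.
- chutney_pot: white ceramic chutney pot with a blue band and a blue knob, its lid fixed shut (one rigid piece); straight body 62 mm in diameter from 15 to 46 mm up, 79 mm high with the knob. 0.22 to 0.39 kg. It stands in the shallow white plastic pull-out tray at the left (tray floor 4 mm thick, walls 22 mm high), beside a terracotta pot of the same shape; above about 26 mm over the table the sides are clear of that tray. Origin: centre of its underside, z up.
- tongs: steel serving tongs locked shut (rigid), lying flat on the table at the right, 150 mm long (along x), 20 mm high, 26 mm wide across the parallel middle part (x from -35 to 30 mm, two upright arms), 29 mm at most at the jaws (+x end). Origin: centre of its underside, mid-length, z up; the weight is near it. About 0.1 kg.
- green_jar: green glass jar with aluminium cap, 60 mm diameter, 90 mm high, loose, in the row at the back: not wanted, leave it where it stands. Origin: centre of its underside, z up.
- brass_tumbler: open brass tumbler, 60 mm diameter at the rim, 95 mm high, loose, in the row at the back: not wanted, leave it where it stands. Origin: centre of its underside, z up.
- terracotta_pot: plain terracotta pot of the same shape as the chutney pot, 62 mm diameter, 79 mm high, loose, in the white pull-out tray: not wanted, leave it where it stands. Origin: centre of its underside, z up.
Not all that is in view belongs to the job. Several things look just like the tongs: the one meant starts farthest to the robot's right.

How it is judged:
By the outcome, as a careful person would: the job done as asked, in the order asked, and still so for the second after the job is handed in, with the robot touching nothing.
It also fails if it takes over 128 s, if anything falls off the work surface, if the arm or the gripper's body presses on something with over 40 N, if the wrist force passes 120 N, or if a joint passes its speed limit or range.

ROBOT

A 6-joint arm with a two-finger parallel gripper is mounted at the origin on the work surface. World frame = base frame: x ahead of the robot, y to its left, z up, the work surface at z = 0. Lengths are in m, angles in rad, forces in N, time in s.
With the tool pointing down it reaches from about 0.2 to 0.875 m from the base axis. Payload 3.4 kg.
Tool frame: the origin (TCP) lies between the finger pads; the fingertips stand 25 mm ahead of it and the grasp point (between the pads) lies 6 mm ahead of it (r.nose_length is the z of the fingertips in the tool frame, in m); z points along the fingers, x is the direction in which the jaws open and shut, and the axes are right-handed (so a half turn about z gives the same grasp; the last joint's range is limited). The gripper opens to 94 mm and grips with 3 to 60 N. Pads are 16 mm wide; open, the fingers measure 119 mm over their backs; the gripper's body (75 mm by 177 mm) begins 78 mm behind the grasp point.
Start: joints at [-1.247, 0.276, 1.505, -0, 1.361, -0.121], TCP at [0.247, -0.519, 0.23] pointing down, gripper open.
Joint ranges: [-2.89, 2.89], [-0.75, 2.08], [0.22, 2.7], [-1.18, 4.32], [0.11, 2.71], [-2.7, 2.7]. Speed limits (rad/s): [2.57, 2.57, 3.14, 3.14, 3.14, 3.14].

INTERFACE

Orientations are given as a unit quaternion [w, x, y, z].
In Python, from plant import r, gripper_to, inverse_kinematics, vision, models, telemetry gives the robot as it stands. Calls block until the motion is done:
- r.move_to(position, orientation): joint-space move of the TCP to a pose.
- r.move_l(position, rot=None, vel=0.15, guard=None): straight line of the TCP; rot=None keeps the orientation; vel is the mean speed in m/s. With guard (N) it stops when the force on the tool has changed by that much, and returns True; else False.
- r.movej(angles): joint-space move.
- gripper_to(opening, f_grip=None): finger opening in m; f_grip is the grip in N (None keeps the last); returns when the fingers have stopped.
- r.hold(seconds).
- inverse_kinematics(position, orientation): joint angles nearest the present ones, or None.
- vision.snapshot(name): name is "scene" or "top"; returns the picture (400x640x3 uint8, red, green, blue); there is no depth.
- vision.get_calibration(name): a dict with "fx", "fy", "cx", "cy" (pixels), "position" and "orientation" of the camera in the world. Camera axes: x right, y down, z forward; pixel columns grow to the right and rows downward; lengths in m; the calibration is good to about 2 mm. A picture is of the moment at which its call begins. get_calibration takes no time and is no camera call.
A pose or a line that the arm cannot do raises r.PlanningError and nothing moves.
- r.sign_off(): hands the job in, once; it reports no verdict.
Trained networks look in the newest picture that a camera, given by its name, has taken for a name from the list of things; names that differ only in an ending like _2 or _b are one class to them, and where a whole thing is asked for, a point or a joint stands for the part that bears it (a point fixed in the world has none). Each returns a list of dicts, best first, with "score" (0 to 1); they miss things now and then, are a little off and sometimes report something else, mostly with a low value. They report only what shows in the picture. A call takes as long as a camera call. They do not tell look-alikes from the thing itself.
- models.boxes_of(thing, camera): "at" ([x, y, z] in m, in world coordinates, good to about 4 mm: the middle of the surface that is visible of it).
- models.regions_of(thing, camera): "pixels" (400x640 bool, what is visible of it).
- models.mark_of(thing, camera): "at" ([x, y, z] in m, in world coordinates, good to about 4 mm: a listed point, or the origin of a listed thing).
Readings, each from a call of its own:
- telemetry.current_t(): time.
- telemetry.current_joints(): joint angles.
- telemetry.current_dq(): joint speeds.
- telemetry.current_joint_efforts(): joint torques, N m.
- telemetry.current_ee_pos(): TCP position.
- telemetry.current_tool_rot(): TCP orientation.
- telemetry.current_wrist_force(): force on the tool from outside, world axes, zero at the start.
- telemetry.current_torque(): the same for the moment, N m.
- telemetry.current_opening(): finger opening in m.
Only numpy, scipy, OpenCV 4.12 (cv2) and the standard library are available. Lean on these libraries where they do the work, as an engineer would, in place of code of your own. Each camera call takes 0.05 s, during which the arm holds its last target.

## Working session

There is one attempt and no reset: what is moved stays moved. The work goes in short steps, each a Python script; the robot and the scene stay as the last script left them, time stands still between calls to the robot, and variables do not carry over. Pictures are saved under pics/ and viewed, and the job is handed in when it is done.

```bash
ls; mkdir -p pics; python3 - <<'E'
from plant import r, gripper_to, inverse_kinematics, vision, models, telemetry
import cv2
for n in("scene","top"):
    im=vision.snapshot(n); cv2.imwrite(f"pics/{n}0.png",im[:,:,::-1]); print(n,vision.get_calibration(n))
    for t in "blue_tray teak_stand tall_jar squat_jar salt_tin chutney_pot tongs green_jar brass_tumbler terracotta_pot".split():
        print(t,[( [round(float(v),3) for v in d['at']],round(float(d['score']),2)) for d in models.mark_of(t,n)])
print(telemetry.current_t(), r.nose_length)
E
```

```text
pics
scene {'fx': 465.18221557078647, 'fy': 465.18221557078647, 'cx': 314.13779222838133, 'cy': 211.28286486085662, 'position': array([1.22970489, 0.06055267, 0.7665857 ]), 'orientation': array([-0.26612131,  0.62337089,  0.67417458, -0.2933885 ])}
blue_tray [([0.475, 0.133, -0.002], 0.85)]
teak_stand [([0.479, -0.134, 0.003], 0.85), ([0.68, -0.003, 0.003], 0.36)]
tall_jar [([0.681, 0.109, -0.005], 0.55), ([0.668, 0.22, 0.002], 0.27)]
squat_jar [([0.681, -0.005, 0.002], 0.71)]
salt_tin [([0.667, 0.218, 0.002], 0.78)]
chutney_pot []
tongs [([0.536, -0.394, 0.001], 0.73), ([0.295, -0.294, 0.004], 0.61), ([0.434, 0.351, 0.009], 0.6)]
green_jar [([0.662, -0.209, -0.002], 0.63), ([0.671, 0.215, 0.001], 0.3)]
brass_tumbler [([0.669, -0.104, 0.002], 0.95)]
terracotta_pot [([0.548, 0.339, 0.005], 0.8)]
top {'fx': 403.5421588677484, 'fy': 403.5421588677484, 'cx': 321.1528630742251, 'cy': 202.57662892538957, 'position': array([ 0.41048654, -0.00837278,  1.04353292]), 'orientation': array([-0.02411184,  0.71090267, -0.70199863,  0.03512747])}
blue_tray [([0.475, 0.134, -0.001], 0.96)]
teak_stand [([0.48, -0.137, 0.001], 0.75), ([0.477, 0.137, 0.001], 0.63)]
tall_jar [([0.677, 0.106, 0.007], 0.74)]
squat_jar [([0.674, -0.006, -0.003], 0.68), ([0.682, 0.106, 0.002], 0.44)]
salt_tin [([0.671, 0.214, 0.005], 0.76)]
chutney_pot [([0.431, 0.346, 0.005], 0.59)]
tongs [([0.293, -0.296, 0.005], 0.96), ([0.531, -0.395, 0.0], 0.56)]
green_jar [([0.662, -0.213, 0.001], 0.82)]
brass_tumbler [([0.675, -0.108, -0.0], 0.84)]
terracotta_pot [([0.548, 0.341, 0.006], 0.57)]
1.1 0.025
```

View pics/scene0.png

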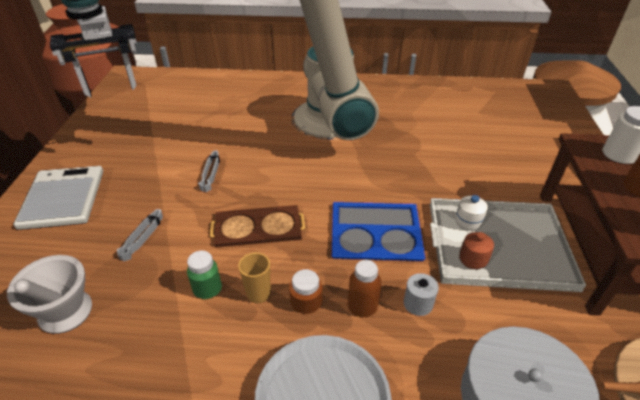

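View pics/top0.png

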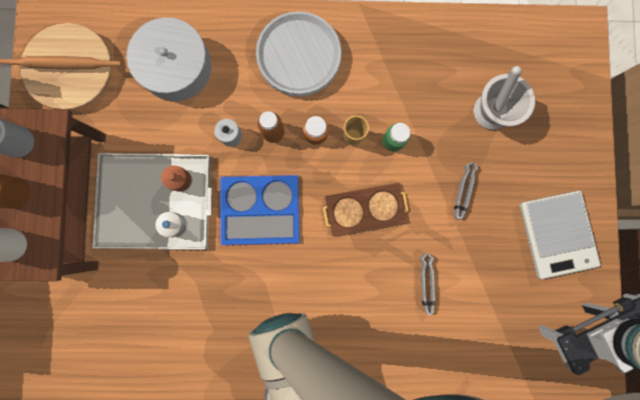

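The scene shows the row at the back. In scene pixels from left to right: green jar (204,275), brass tumbler (256,278), squat amber jar (305,291), tall amber jar (365,288), steel tin (421,294). The teak stand is at (257,225), the blue tray at (377,230), the white pot at (472,211) and the terracotta pot at (477,249).

Possible mix-ups for each thing I want:
- **Tongs:** two candidates in the top view, (466,190) at y≈-0.395 and (428,283) at y≈-0.295. The first is farthest to the right. The networks' third report at (0.434,0.351) is really the white pot.
- **Tall jar:** top (269,125) against the squat jar at (315,130) and the green jar at (397,137).
- **Chutney pot:** top (168,225) against the terracotta pot at (176,178).

Next I check these in a close crop and measure the angles.

```bash
cat > h.py <<'E'
from plant import r, gripper_to, inverse_kinematics, vision, models, telemetry
import numpy as np, cv2
from scipy.spatial.transform import Rotation as R
def cal(n):
    c=vision.get_calibration(n);q=c['orientation'];return c,R.from_quat([q[1],q[2],q[3],q[0]]).as_matrix()
def px2w(n,uv,z):
    c,M=cal(n);uv=np.asarray(uv,float).reshape(-1,2)
    d=np.c_[(uv[:,0]-c['cx'])/c['fx'],(uv[:,1]-c['cy'])/c['fy'],np.ones(len(uv))]@M.T
    return c['position']+d*((z-c['position'][2])/d[:,2])[:,None]
def w2px(n,p):
    c,M=cal(n);v=(np.asarray(p,float).reshape(-1,3)-c['position'])@M
    return np.c_[c['fx']*v[:,0]/v[:,2]+c['cx'],c['fy']*v[:,1]/v[:,2]+c['cy']]
def down(yaw):
    c,s=np.cos(yaw),np.sin(yaw)
    q=R.from_matrix(np.array([[c,s,0],[s,-c,0],[0,0,-1]])).as_quat();return [q[3],q[0],q[1],q[2]]
E
cat > s1.py <<'E'
from h import *
im=vision.snapshot("top")
big=lambda a:cv2.resize(a[:,:,::-1],None,fx=4,fy=4,interpolation=cv2.INTER_CUBIC)
cv2.imwrite("pics/c_tongs.png",big(im[150:330,410:490]))
cv2.imwrite("pics/c_row.png",cv2.resize(im[95:265,85:425,::-1],None,fx=2.3,fy=2.3,interpolation=cv2.INTER_CUBIC))
for t,z in(("blue_tray",.012),("teak_stand",.012),("tongs",.015)):
  for d in models.regions_of(t,"top"):
    m=d['pixels'].astype(np.uint8); ys,xs=np.nonzero(m)
    P=px2w("top",np.c_[xs,ys],z)[:,:2].astype(np.float32)
    print(t,round(float(d['score']),2),len(xs),np.round(np.mean(np.c_[xs,ys],0)),cv2.minAreaRect(P*1000), 'pca', end=' ')
    C=P-P.mean(0);w,v=np.linalg.eigh(C.T@C);print(P.mean(0),np.arctan2(v[1,1],v[0,1]))
E
python3 s1.py
```

```text
blue_tray 0.57 5334 [260. 210.] ((478.0284423828125, 132.4998779296875), (174.65762329101562, 198.3178253173828), 2.031337022781372) pca [0.47739562 0.13313906] 1.6238648
teak_stand 0.94 3267 [366. 209.] ((483.8001403808594, -138.5185546875), (106.84996795654297, 216.00228881835938), 11.639751434326172) pca [ 0.48358163 -0.13915871] 1.7672999
teak_stand 0.57 653 [271. 127.] ((692.896728515625, 108.90931701660156), (79.6585693359375, 67.6014175415039), 1.1240060329437256) pca [0.69359106 0.10910491] -2.7233095
teak_stand 0.57 553 [465. 190.] ((535.1221313476562, -395.12158203125), (35.124855041503906, 153.57467651367188), 74.97403717041016) pca [ 0.5352067 -0.3953168] 2.872612
tongs 0.76 434 [465. 192.] ((533.1115112304688, -393.919189453125), (32.36725616455078, 149.7931671142578), 75.61235046386719) pca [ 0.5291525  -0.39341572] 2.8695455
tongs 0.68 575 [428. 284.] ((294.6928405761719, -296.0037841796875), (149.9808349609375, 34.30400848388672), 2.141298294067383) pca [ 0.293386  -0.2963338] -3.1003375
```

View pics/c_tongs.png

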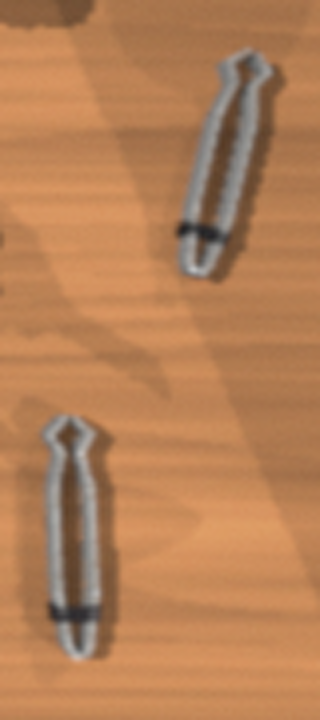

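View pics/c_row.png

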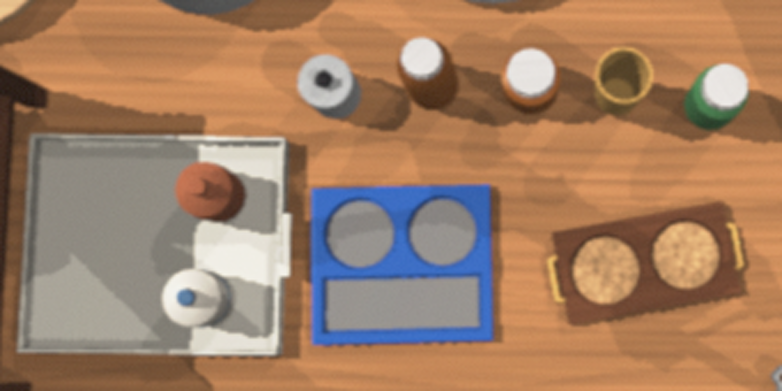

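```bash
cat > geo.py <<'E'
import numpy as np
TR=(np.array([.476,.133]),.043); ST=(np.array([.481,-.137]),.2)
OB=dict(tall=(.679,.1075),squat=(.6775,-.0055),tin=(.669,.216),pot=(.431,.347))
TG=(.533,-.3945,-.262)
def loc(T,p):
    c,s=np.cos(T[1]),np.sin(T[1]);return T[0]+np.array([[c,-s],[s,c]])@np.array(p)
E
cat > ov.py <<'E'
from h import *; from geo import *; import sys
pre=sys.argv[1]
def circ(x,y,z,d):
    a=np.linspace(0,2*np.pi,60);return np.c_[x+d/2*np.cos(a),y+d/2*np.sin(a),0*a+z]
for n,(x0,x1,y0,y1,f) in dict(top=(130,490,95,265,2.2),scene=(110,500,180,330,2)).items():
    im=cv2.imread(f"pics/{n}{pre}.png");k=4
    im=cv2.resize(im,None,fx=k,fy=k,interpolation=cv2.INTER_CUBIC)
    def dr(P,c): cv2.polylines(im,[np.int32(w2px(n,P)*k+k/2)],False,c,1,cv2.LINE_AA)
    for T,ps,(w,h) in((TR,[(.035,.046),(.035,-.046)],(.17,.195)),(ST,[(0,.046),(0,-.046)],(.105,.195))):
        for p in ps:
            q=loc(T,p);dr(circ(*q,.012,.08),(0,255,255))
        dr(np.array([[*loc(T,(a*w/2,b*h/2)),.012] for a,b in((1,1),(1,-1),(-1,-1),(-1,1),(1,1))]),(0,255,0))
    dr(np.array([[*loc(TR,(-.044+a*.0305,b*.0875)),.012] for a,b in((1,1),(1,-1),(-1,-1),(-1,1),(1,1))]),(0,255,255))
    for o,(h,d,D) in dict(tall=(.115,.04,.06),squat=(.07,.05,.064),tin=(.06,.059,.059),pot=(.05,.062,.062)).items():
        dr(circ(*OB[o],h,d),(255,0,255)); dr(circ(*OB[o],.003,D),(255,255,0))
    T=(np.array(TG[:2]),TG[2]); dr(np.array([[*loc(T,(a*.075,b*.013)),.02] for a,b in((1,1),(1,-1),(-1,-1),(-1,1),(1,1))]),(255,0,255))
    im=im[y0*k:y1*k,x0*k:x1*k]; cv2.imwrite(f"pics/ov_{n}{pre}.png",cv2.resize(im,None,fx=f/k,fy=f/k,interpolation=cv2.INTER_AREA))
E
python3 ov.py 0
```

```text
(no output)
```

View pics/ov_top0.png

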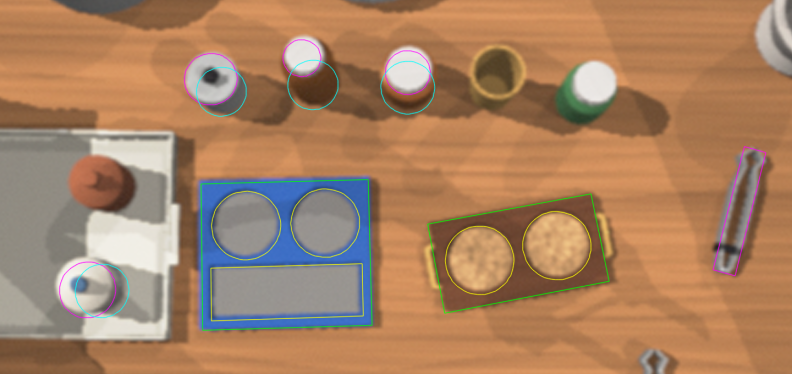

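View pics/ov_scene0.png

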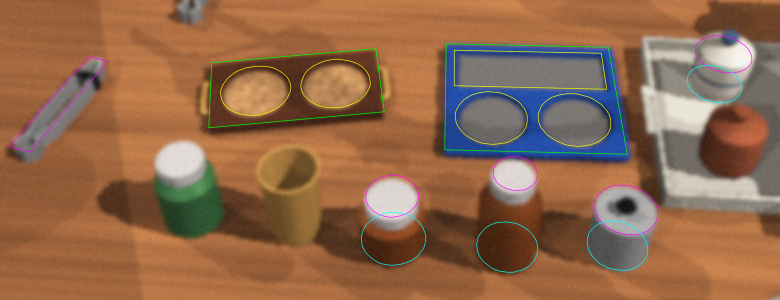

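The overlays fit both views to within about 3 mm: well rims, caps, bases and the tongs outline all line up. Next comes a feasibility check of all poses.

```bash
cat >> geo.py <<'E'
W=dict(tall=loc(TR,(.035,-.046)),tin=loc(TR,(.035,.046)),squat=loc(ST,(0,-.046)),pot=loc(ST,(0,.046)))
E
python3 - <<'E'
from h import *; from geo import *
print(R.from_quat(np.roll(telemetry.current_tool_rot(),-1)).as_matrix().round(2))
def t(name,p,z,yaws):
    for y in yaws:
        j=inverse_kinematics([*p,z],down(y)); print(name,round(y,2),None if j is None else np.round(j,2))
pi=np.pi
for o in OB:
    Y=[0,pi] if o!='pot' else [pi/2,-pi/2]
    t(o,OB[o],.056,Y); t(o+' up',OB[o],.2,Y)
    yw=TR[1] if o in('tall','tin') else ST[1]
    t(o+' W',W[o],.06,[yw,yw+pi]); t(o+' Wup',W[o],.22,[yw,yw+pi])
t('tg',TG[:2],.03,[TG[2]+pi/2,TG[2]-pi/2]); t('tgW',loc(TR,(-.044,.02)),.036,[.043,.043+pi])
E
```

```text
[[ 0.43 -0.9   0.  ]
 [-0.9  -0.43 -0.  ]
 [ 0.    0.   -1.  ]]
tall 0 [ 0.06  0.57  1.48 -0.    1.09  0.06]
tall 3.14 None
tall up 0 [ 0.06  0.46  1.29 -0.    1.39  0.06]
tall up 3.14 None
tall W 0.04 [ 0.04  0.35  1.87 -0.    0.92 -0.01]
tall W 3.18 None
tall Wup 0.04 [ 0.04  0.2   1.64 -0.    1.31 -0.01]
tall Wup 3.18 None
squat 0 [-0.11  0.55  1.51 -0.    1.08 -0.11]
squat 3.14 None
squat up 0 [-0.11  0.45  1.32 -0.    1.38 -0.11]
squat up 3.14 None
squat W 0.2 [-0.49  0.35  1.86 -0.    0.92 -0.69]
squat W 3.34 [-0.49  0.35  1.86 -0.    0.92  2.45]
squat Wup 0.2 [-0.49  0.2   1.63 -0.    1.31 -0.69]
squat Wup 3.34 [-0.49  0.2   1.63 -0.    1.31  2.45]
tin 0 [ 0.21  0.59  1.44 -0.    1.11  0.21]
tin 3.14 None
tin up 0 [ 0.21  0.49  1.25 -0.    1.41  0.21]
tin up 3.14 None
tin W 0.04 [ 0.21  0.38  1.83 -0.    0.94  0.17]
tin W 3.18 None
tin Wup 0.04 [ 0.21  0.23  1.6  -0.    1.32  0.17]
tin Wup 3.18 None
pot 1.57 [ 0.55  0.4   1.8  -0.    0.94 -1.02]
pot -1.57 [ 0.55  0.4   1.8  -0.    0.94  2.12]
pot up 1.57 [ 0.55  0.26  1.6  -0.    1.28 -1.02]
pot up -1.57 [ 0.55  0.26  1.6  -0.    1.28  2.12]
pot W 0.2 [-0.34  0.3   1.95 -0.    0.89 -0.54]
pot W 3.34 [-0.34  0.3   1.95 -0.    0.89  2.6 ]
pot Wup 0.2 [-0.34  0.14  1.71 -0.    1.29 -0.54]
pot Wup 3.34 [-0.34  0.14  1.71 -0.    1.29  2.6 ]
tg 1.31 [-0.74  0.56  1.57 -0.    1.01 -2.05]
tg -1.83 [-0.74  0.56  1.57 -0.    1.01  1.09]
tgW 0.04 [ 0.18  0.31  2.03 -0.    0.8   0.14]
tgW 3.18 None
```

```bash
cat >> h.py <<'E'
pi=np.pi
def st(s): print(s,'t',round(telemetry.current_t(),1),'pos',np.round(telemetry.current_ee_pos(),4),'open',round(telemetry.current_opening(),4),'F',np.round(telemetry.current_wrist_force(),1),flush=True)
def pick(p,yaw,zt,zup,grip,pre=.094,first=.16):
    gripper_to(pre)
    r.move_to([*p,max(zt+.09,first)],down(yaw)); 
    r.move_l([*p,zt+.02],vel=.15)
    g=r.move_l([*p,zt],vel=.06,guard=6); st('down %s'%g)
    if g: return False
    gripper_to(.02,f_grip=grip); st('grip')
    r.move_l([*p,zt+.02],vel=.06); r.move_l([*p,zup],vel=.15); st('up'); return True
def place(p,yaw,zt,zup,rel,over=.003):
    r.move_l([*p,zup],rot=down(yaw),vel=.2)
    r.move_l([*p,zt+.015],vel=.15); r.hold(.2); st('above')
    g=r.move_l([*p,zt-over],vel=.025,guard=3); st('set %s'%g)
    gripper_to(rel); r.hold(.2); st('released')
    q=telemetry.current_ee_pos(); r.move_l([q[0],q[1],q[2]+.03],vel=.08); r.move_l([q[0],q[1],max(.2,q[2]+.09)],vel=.2)
E
python3 - <<'E'
from h import *; from geo import *
p=OB['tall']
if pick(p,0,.056,.15,25,first=.22):
    place(W['tall'],TR[1],.062,.15,.078)
    for n in("scene","top"): cv2.imwrite(f"pics/{n}1.png",vision.snapshot(n)[:,:,::-1])
    st('end')
E
```

```text
down False t 5.8 pos [0.6787 0.1075 0.0554] open 0.0939 F [-0.  -0.1 -0.2]
grip t 6.4 pos [0.6803 0.1075 0.0565] open 0.0604 F [2.9 0.2 1.6]
up t 7.5 pos [0.6782 0.1075 0.1491] open 0.0603 F [-0.5 -0.1 -4. ]
above t 9.4 pos [0.514  0.0886 0.0781] open 0.06 F [ 0.1 -0.  -3.4]
set True t 9.9 pos [0.5129 0.0885 0.0622] open 0.0603 F [ 0.8 -0.   3. ]
released t 10.6 pos [0.5116 0.0885 0.0615] open 0.0778 F [ 0.6 -0.8  0.2]
end t 11.9 pos [0.5104 0.0884 0.1981] open 0.078 F [-0.5 -0.4  0.4]
```

```bash
python3 - <<'E'
import cv2,numpy as np
a=cv2.imread("pics/scene1.png");b=cv2.imread("pics/top1.png")
c=cv2.resize(a[170:330,180:500],(800,400),interpolation=cv2.INTER_CUBIC)
cv2.imwrite("pics/v1.png",c)
E
```

```text
(no output)
```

View pics/v1.png

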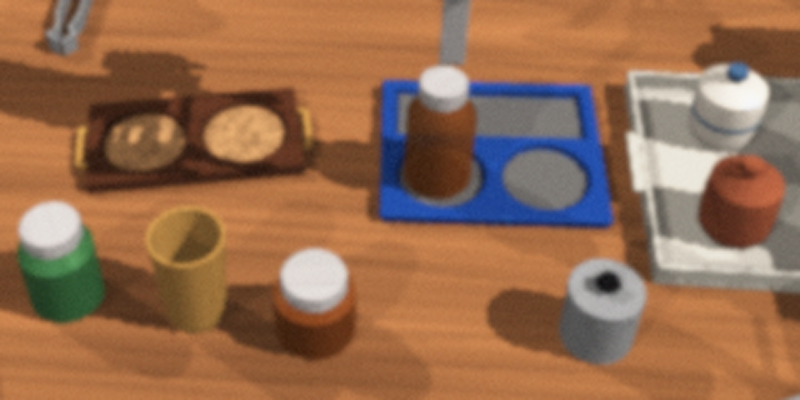

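The tall jar stands upright in the tray's right well (crop 440,180) and the row is undisturbed. Salt tin next.

```bash
python3 - <<'E'
from h import *; from geo import *
p=OB['tin']
if pick(p,0,.038,.13,20,first=.19):
    place(W['tin'],TR[1],.044,.13,.078)
    for n in("scene","top"): cv2.imwrite(f"pics/{n}2.png",vision.snapshot(n)[:,:,::-1])
    st('end')
a=cv2.imread("pics/scene2.png");c=cv2.resize(a[170:330,180:500],(800,400),interpolation=cv2.INTER_CUBIC)
cv2.imwrite("pics/v2.png",c)
E
```

```text
down False t 14.8 pos [0.6687 0.2159 0.0374] open 0.094 F [-0.3 -0.1 -0.2]
grip t 15.4 pos [0.6693 0.216  0.0382] open 0.0585 F [0.9 0.9 0.9]
up t 16.5 pos [0.6683 0.2158 0.1292] open 0.0587 F [ 1.4 -0.1 -1.4]
above t 18.3 pos [0.51   0.1807 0.0601] open 0.0587 F [ 0.1  0.1 -1.6]
set True t 18.9 pos [0.5087 0.1804 0.0437] open 0.0585 F [ 1.2 -0.6  0.8]
released t 19.6 pos [0.508  0.1803 0.0435] open 0.0782 F [-0.1  0.3  0.2]
end t 21.0 pos [0.5068 0.18   0.1981] open 0.078 F [0.  0.2 0.1]
```

View pics/v2.png

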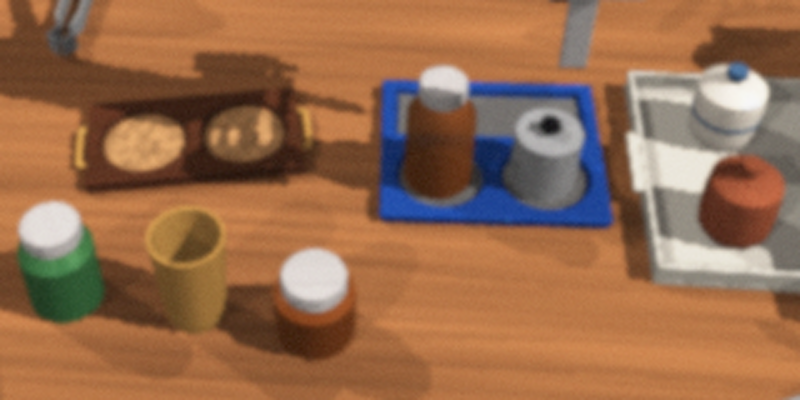

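The tin stands upright in the left well (crop 545,160). Tongs next: grasp 18 mm off-centre so the gripper body clears the tall jar's cap.

```bash
python3 - <<'E'
from h import *; from geo import *
T=(np.array(TG[:2]),TG[2]); p=loc(T,(.018,0))
if pick(p,TG[2]-pi/2,.030,.21,25,pre=.06,first=.2):
    st('held'); 
    if telemetry.current_opening()>.022:
        place(loc(TR,(-.044,.023)),TR[1],.036,.21,.034)
    for n in("scene","top"): cv2.imwrite(f"pics/{n}3.png",vision.snapshot(n)[:,:,::-1])
    st('end')
a=cv2.imread("pics/top3.png");c=cv2.resize(a[150:270,180:500],(800,300),interpolation=cv2.INTER_CUBIC)
b=cv2.imread("pics/scene3.png");d=cv2.resize(b[190:310,180:500],(800,300),interpolation=cv2.INTER_CUBIC)
cv2.imwrite("pics/v3.png",np.vstack([c,d]))
E
```

```text
down False t 25.3 pos [ 0.5501 -0.3989  0.0294] open 0.0604 F [ 0.7 -0.4 -0.5]
grip t 25.9 pos [ 0.5505 -0.3992  0.0301] open 0.0257 F [-0.3  0.7  1.2]
up t 27.6 pos [ 0.5499 -0.3987  0.2088] open 0.0256 F [-0.2 -0.  -0.9]
held t 27.6 pos [ 0.5499 -0.3987  0.2088] open 0.0256 F [-0.2 -0.  -0.9]
above t 32.0 pos [0.4316 0.1542 0.0517] open 0.026 F [ 0.5 -0.2 -1.9]
set True t 32.6 pos [0.4309 0.1541 0.036 ] open 0.0259 F [-0.   0.   4.3]
released t 33.1 pos [0.4303 0.1539 0.0358] open 0.034 F [ 0.2 -0.1 -0.4]
end t 34.6 pos [0.4291 0.1537 0.1984] open 0.034 F [ 0.1 -0.7  0.4]
```

View pics/v3.png

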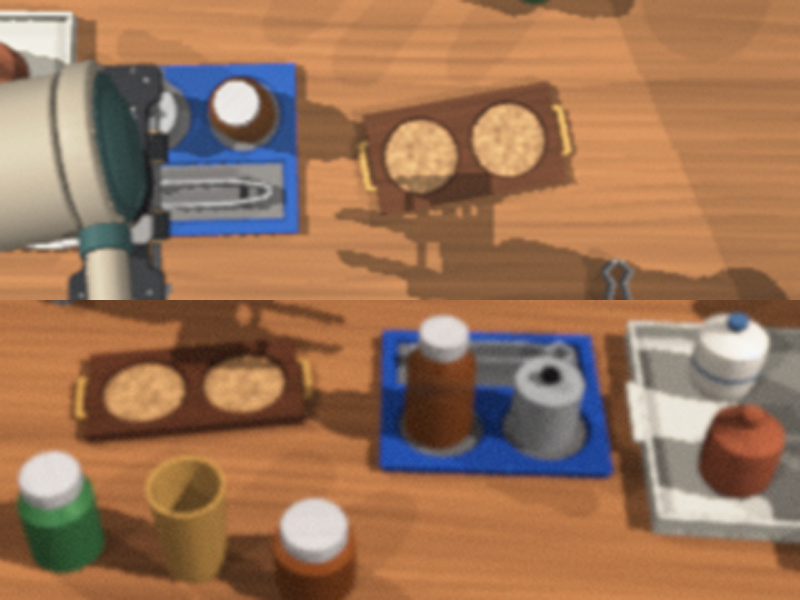

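The tongs lie straight in the trough, shown end to end in both views. Squat jar next.

```bash
python3 - <<'E'
from h import *; from geo import *
p=OB['squat']
if pick(p,0,.036,.17,25,first=.22):
    place(W['squat'],ST[1],.042,.17,.080)
    for n in("scene","top"): cv2.imwrite(f"pics/{n}4.png",vision.snapshot(n)[:,:,::-1])
    st('end')
a=cv2.imread("pics/top4.png");c=cv2.resize(a[150:270,130:450],(800,300),interpolation=cv2.INTER_CUBIC)
b=cv2.imread("pics/scene4.png");d=cv2.resize(b[190:310,180:500],(800,300),interpolation=cv2.INTER_CUBIC)
cv2.imwrite("pics/v4.png",np.vstack([c,d]))
E
```

```text
down False t 38.5 pos [ 0.6771 -0.0055  0.0354] open 0.0942 F [-0.4  0.3 -0. ]
grip t 39.0 pos [ 0.6784 -0.0055  0.0364] open 0.0636 F [ 1.7  0.4 -0.2]
up t 40.4 pos [ 0.6766 -0.0054  0.1688] open 0.0637 F [-0.7  0.3 -2.4]
above t 43.0 pos [ 0.4908 -0.1824  0.058 ] open 0.0638 F [-0.3 -0.1 -3. ]
set True t 43.6 pos [ 0.49   -0.182   0.0421] open 0.0637 F [-0.7 -0.1  3.6]
released t 44.2 pos [ 0.489  -0.1815  0.0414] open 0.0802 F [-0.1  0.1 -0.3]
end t 45.7 pos [ 0.488  -0.181   0.1982] open 0.0799 F [-0.  -0.7 -0.1]
```

View pics/v4.png

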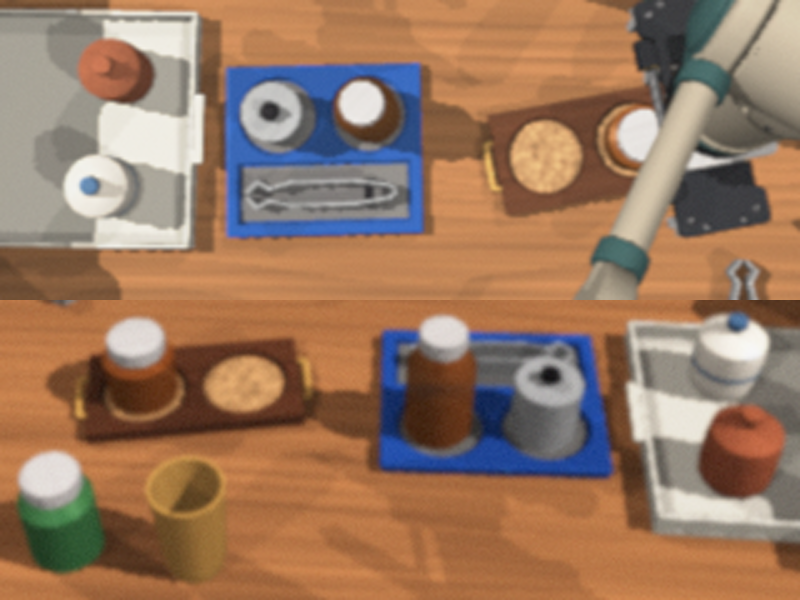

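Squat jar is seated. One more measurement of the chutney pot, then its move.

```bash
python3 - <<'E'
from h import *; from geo import *
M=[]
for n in("top","scene"):
    vision.snapshot(n)
    for d in models.mark_of("chutney_pot",n):
        print(n,np.round(d['at'],3),round(float(d['score']),2))
        if d['score']>.3 and abs(d['at'][0]-.431)<.012 and abs(d['at'][1]-.347)<.012: M.append(d['at'][:2])
p=np.mean(M+[OB['pot']],0); print(p)
r.move_l([.488,-.181,.23],vel=.2)
if pick(p,pi/2,.042,.20,25,first=.24):
    place(W['pot'],ST[1],.044,.20,.078)
    r.move_to([.3,-.05,.35],down(0))
    for n in("scene","top"): cv2.imwrite(f"pics/{n}5.png",vision.snapshot(n)[:,:,::-1])
    st('end')
    for t in "tall_jar squat_jar salt_tin chutney_pot tongs green_jar brass_tumbler terracotta_pot".split():
        print(t,[(np.round(d['at'],3).tolist(),round(float(d['score']),2)) for n in("scene","top") for d in models.mark_of(t,n)])
    print({k:v.round(3) for k,v in W.items()})
a=cv2.imread("pics/top5.png");c=cv2.resize(a[110:260,130:450],(800,375),interpolation=cv2.INTER_CUBIC)
b=cv2.imread("pics/scene5.png");d=cv2.resize(b[190:275,180:500],(800,212),interpolation=cv2.INTER_CUBIC)
cv2.imwrite("pics/v5.png",np.vstack([c,d]))
E
```

```text
top [0.432 0.346 0.004] 0.93
scene [0.432 0.347 0.006] 0.81
[0.43156667 0.34663333]
down False t 50.3 pos [0.4313 0.3465 0.0415] open 0.0941 F [-0.2  0.5  0.3]
grip t 51.0 pos [0.4317 0.347  0.0422] open 0.0617 F [-0.2  0.8 -0.3]
up t 52.5 pos [0.4309 0.3462 0.1989] open 0.0619 F [ 0.4  0.4 -2.8]
above t 56.1 pos [ 0.4724 -0.0921  0.0598] open 0.0617 F [-0.5 -1.1 -3.1]
set True t 56.7 pos [ 0.4716 -0.0919  0.044 ] open 0.0618 F [-0.2 -0.1  3.1]
released t 57.4 pos [ 0.4707 -0.0915  0.0435] open 0.0784 F [ 0.4 -0.7  0.1]
end t 59.7 pos [ 0.3006 -0.0502  0.3486] open 0.0777 F [-0.4  0.1  0. ]
tall_jar [([0.513, 0.089, 0.005], 0.77), ([0.51, 0.088, 0.01], 0.62)]
squat_jar [([0.488, -0.182, 0.011], 0.59), ([0.486, -0.183, 0.001], 0.92), ([0.478, -0.135, 0.002], 0.6)]
salt_tin [([0.508, 0.182, 0.009], 0.9), ([0.51, 0.179, 0.01], 0.94)]
chutney_pot [([0.469, -0.094, 0.008], 0.87), ([0.471, -0.096, 0.006], 0.89), ([0.481, -0.137, 0.002], 0.69)]
tongs [([0.438, 0.137, 0.007], 0.87), ([0.29, -0.293, 0.0], 0.77), ([0.431, 0.137, 0.01], 0.8), ([0.292, -0.296, 0.001], 0.61)]
green_jar [([0.666, -0.212, -0.002], 0.64), ([0.661, -0.215, -0.0], 0.72)]
brass_tumbler [([0.671, -0.103, -0.0], 0.82), ([0.672, -0.106, 0.003], 0.86)]
terracotta_pot [([0.548, 0.339, 0.007], 0.79), ([0.549, 0.342, 0.003], 0.79)]
{'tall': array([0.513, 0.089]), 'tin': array([0.509, 0.18 ]), 'squat': array([ 0.49 , -0.182]), 'pot': array([ 0.472, -0.092])}
```

View pics/v5.png

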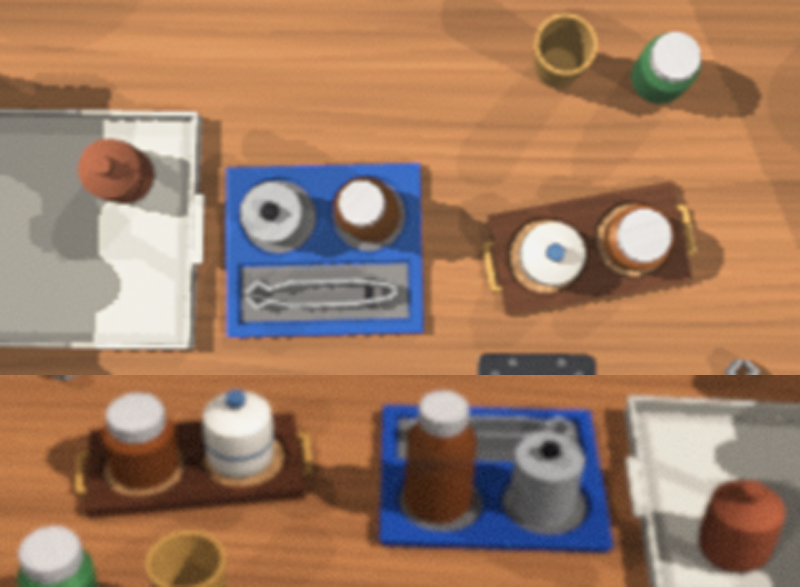

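All five items sit in their recesses, upright and within about 4 mm of the well centres. The other three things have not moved. Handing in.

```bash
python3 - <<'E'
from h import *
r.sign_off(); st('off')
E
```

```text
the job is handed in; nothing more can be done
the job is handed in; nothing more can be done
```

Both table sets are made up and the job is handed in, at about 60 s of the 128 s allowed. I set things down in the order you listed:
- **Blue tray:** the tall amber jar and the salt tin are in the round wells. The rightmost tongs lie in the trough, 5 mm off-centre on purpose so the gripper cleared the tall jar.
- **Teak stand:** the squat amber jar and the white chutney pot have a well each.

**Last checks:** both cameras showed everything upright and seated. The measured positions were within about 4 mm of the well centres, inside the wells' 8–10 mm of slack. Each set-down stopped at first contact, at the height expected for the recess floor, with 4.3 N or less on the wrist.

The green jar, brass tumbler and terracotta pot measured where they started, within the networks' 4 mm accuracy. The look-alike tongs were also unmoved.

**Disagreements:** the networks made a few false reports that I discarded after checking the pictures. Early on, one view took the white pot for tongs. At the end, they reported a second squat jar and a second chutney pot at the middle of the teak stand, where the picture shows neither. No check failed.

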